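# Index the coil turret and bolt it

### The arm

A 6-joint arm with a two-finger parallel gripper is mounted at the origin on the work surface. World frame = base frame: x ahead of the robot, y to its left, z up, the work surface at z = 0. Lengths are in m, angles in rad, forces in N, time in s.
With the tool pointing down it reaches from about 0.35 to 0.85 m from the base axis. Payload 8.1 kg.
Tool frame: the origin (TCP) lies on the centre line of the jaws, within the pads' length; the fingertips stand 19 mm ahead of it and the grasp point (between the pads) is the TCP (bot.tip_extent is the distance from the TCP to the fingertips, in m); z points along the fingers, y is the direction in which the jaws open and shut (so a half turn about z gives the same grasp; the last joint's range is limited). The gripper opens to 93 mm and grips with 3 to 60 N. Pads are 15 mm wide; open, the fingers measure 128 mm over their backs; the gripper's body (75 mm by 188 mm) begins 65 mm behind the grasp point.
Start: joints at [-1.215, 0.13, 1.488, -0, 1.523, -0.085], TCP at [0.256, -0.543, 0.238] pointing down, gripper open.
Joint ranges: [-2.96, 2.96], [-0.89, 2.26], [0.02, 2.5], [-1.34, 4.48], [0, 2.73], [-2.66, 2.66]. Speed limits (rad/s): [2.39, 2.39, 2.79, 3.14, 3.14, 3.14].

### API

Orientations are given as a rotation vector (axis times angle).
In Python, from rig import status, viewer, order, bot gives the robot as it stands.
- The arm moves only by the tool servo_tool, never from a script. Its argument "rows" is a list of rows, each an object with "offset": the shift along the tool's x, y, z in mm, a list of three; "rotation": the turn, a rotation vector about the tool's x, y, z in degrees, a list of three; "hand": the opening in per cent of the stroke, from 0 (shut) to 100 (fully open). In form: [{"offset": [x, y, z], "rotation": [wx, wy, wz], "hand": hand}, ...]. A call has 1 to 10 rows; each row shifts and turns the pose as measured when the row begins, along the tool's axes as they then stand; what a row does not reach is not made up. A row lasts 1/8 s, in which the tool goes at most 62.5 mm and 10.7 degrees, less where a joint would pass 70% of its speed; a pose out of reach is approached as far as the arm can. A call is refused whole if a number of a shift passes 62.5 or a number of a turn 10.7, either way. A call with a gripper value outside its range is refused whole. The fingers move at their own pace and stop on an object; "newtons" is the grip in N (left out, the last holds). Time passes only in rows, so rows that do not move let the fingers close. It gives the time, the measured TCP pose, the force and the opening at its end, in the units of the state.
- status.state(): the state, without advancing time (a new reading comes with each control period).
- viewer.grab_frame(name): name is "scene" or "side" or "wrist"; returns a dict with "color" (420x560x3 uint8, red, green, blue), "vfov" (degrees; the focal length in pixels is half the picture's height over the tangent of half this angle, whatever the lens; pixels are square), "cx", "cy" (the principal point, pixels), "R" (3x3) and "t" (3): a world point X has camera coordinates R X + t. Camera axes: x right, y down, z forward; pixel columns grow to the right and rows downward; lengths in m; the calibration is good to about 2 mm. A picture is of the moment at which its call begins. There is no depth.
- order.close_job(): hands the job in, once; it reports no verdict.
The state is a dict: "clock": time; "joint_pos": joint angles; "joint_velocities": joint speeds; "joint_efforts": joint torques, N m; "tool_pos": TCP position; "eef_rot": TCP orientation; "ft_force": force on the tool from outside, world axes, zero at the start; "moment": the same for the moment, N m; "finger_gap": finger opening in m.
Only numpy, scipy, OpenCV 4.12 (cv2) and the standard library are available. Lean on these libraries where they do the work, as an engineer would, in place of code of your own. Each camera call takes 0.05 s, during which the arm holds its last target. There are 200 camera calls.

### The job

The coil turret on top of the receiver has been left between stations. Push it round anticlockwise (seen from above) to its next click stop, slide the barrel bolt across into the turret's slot until its handle comes up against the end stop, then turn the handle down into the notch of the gate plate so that it lies flat. Leave the lamp, the spare dial and the plug where they are.

Things in the scene. Friction and masses are not known exactly. Their poses are not given: they have to be found in the camera images.
- chassis: Fixed grey receiver chassis, a box spanning x -150 to 150, y -260 to 220 mm in its frame; origin on the desk, z up; deck (top) 70 mm up. In this frame: turret axis at (0, 100); bolt axis along y at x = 0, 100 mm up; detent spring housing on the turret's +x side, up to 104 mm; two guide brackets over the bolt at y -175 and -40, each 34 x 20 mm, up to 112 mm.
- turret_center (a point): On the vertical axis of the coil turret, at the height of the top of its rim. Aluminium turret, 200 mm diameter: a raised rim (radius 80 to 100 mm, up to 44 mm above the deck) with four radial slots a quarter turn apart, and four coil formers inside (up to 61 mm above the deck).
- turret (a joint): Turret angle, rad, grows anticlockwise from above; 0 = the next click stop, a slot facing the bolt. Starts at -1.2 to -0.4. About 1.5 N at a pin turns it; near a click stop a sprung roller climbs a bump: from 0.2 rad before it the push rises to about 7 N, past 0.07 rad before it the roller pulls it in to within 0.02 once let go. About 7 N would carry it on out again.
- pin0 (a point): Mid-height of an upright brass push pin on the turret's rim, 14 mm diameter, 50 mm tall from the rim's top, 90 mm from the turret axis, top 94 mm above the deck. With the turret at 0 this pin is 45 degrees anticlockwise of the chassis +x direction.
- pin1 (a point): The same for the pin at 135 degrees (the robot's side, left of the bolt line).
- pin2 (a point): The same for the pin at 225 degrees.
- pin3 (a point): The same for the pin at 315 degrees.
- bolt (a joint): Travel of the steel bolt (rod 14 mm dia.) along chassis +y to the turret, m; starts at 0 to 0.010; friction 3 N. Its tip reaches the rim at 0.022 and enters only if the turret is at its click stop. Handle up, it runs until the handle's stem meets the gate's end stop, at 0.042 to 0.058: the gate's place is not measured, feel for the stop (12 N). There the stem is over the notch, 2 to 3 mm to spare.
- handle (a joint): Turn of the bolt's handle about the rod, rad; 0 = straight up, pi/2 = flat, pointing to chassis +x. Starts at -0.2 to 0.2 and stays where left (0.09 N m friction). Stem 10 mm dia. Away from the notch the gate plate (31 to 39 mm to the +x side of the rod, top 48 mm above the deck) stops the handle at about 0.9; in the notch it goes to 1.55 to 1.6.
- knob (a point): Centre of the black bakelite grip on the bolt's handle, 62 mm from the rod's axis; round, 24 mm dia., 30 mm long (47 to 77 mm from the rod's axis along the handle). The end stop, a bar 8 mm thick across the rod on the turret side of the stopped stem, reaches 25 mm above the rod's axis.
- lamp_center (a point): Centre of the loose amber glass pilot lamp, 48 mm diameter, 65 mm tall, standing on the deck near its near right corner. Leave alone.
- dial_center (a point): Centre of the loose spare bakelite dial, 80 mm diameter, 34 mm tall, on the desk to the left of the chassis. Leave alone.
- plug_center (a point): Centre of the loose plug, 80 mm long, 26 mm high, on the desk to the right of the chassis. Leave alone.

How it is judged:
On the way, in this order (a step that is already met when the one before it is completed fails the run):
1. the turret is at its next click stop (value of joint turret between -0.06 and 0.06 rad and value of joint bolt below 0.03 m), for 0.2 s.
2. the bolt is across in the turret's slot, handle still up (value of joint bolt above 0.037 m and value of joint handle below 1.1 rad), for 0.1 s.
3. the handle is down in the notch (value of joint handle above 1.42 rad and value of joint bolt above 0.036 m), for 0.2 s.
At the end, for the whole second after the job is handed in: The turret rests within 0.06 rad of its station, the bolt is at least 36 mm across in the turret's slot, and the handle lies flat in the notch (turned at least 1.42 rad), all at rest; the lamp, dial and plug have not been moved (all of step 3 and value of joint turret between -0.06 and 0.06 rad and velocity of joint turret between -0.05 and 0.05 rad/s and velocity of joint handle between -0.05 and 0.05 rad/s); the robot touches nothing.
It fails at once if the pilot lamp is moved (distance of lamp_center from where it was at the start of the episode above 0.02 m).
It fails at once if the spare dial is moved (distance of dial_center from where it was at the start of the episode above 0.02 m).
It fails at once if the plug is moved (distance of plug_center from where it was at the start of the episode above 0.02 m).
It also fails if it takes over 58 s, if anything falls off the work surface, if the arm or the gripper's body presses on something with over 40 N, if the wrist force passes 120 N, or if a joint passes its speed limit or range.

## Working session

There is one attempt and no reset: what is moved stays moved. The work goes in short steps, Python scripts to look and compute and a tool call to move; the robot and the scene stay as the last step left them, time stands still between calls to the robot, and variables do not carry over. Pictures are saved under pics/ and viewed, about 8 in all and at most 12, crops included, and the job is handed in when it is done.

Besides the shell and the picture viewer there is one more tool, called as a command line: name --argument value ..., lists and objects as JSON in quotes. servo_tool: Moves the arm, as the interface text tells. Its arguments: {"type":"object","properties":{"rows":{"type":"array","items":{"type":"object","properties":{"offset":{"type":"array","items":{"type":"number"}},"rotation":{"type":"array","items":{"type":"number"}},"hand":{"type":"number"}}}},"newtons":{"type":"number"}},"required":["rows"]}

```bash
mkdir -p pics; python3 - <<'E'
from rig import status, viewer
import cv2, numpy as np, pickle
s=status.state(); print({k:np.round(v,3) for k,v in s.items()})
for n in("scene","side"):
    f=viewer.grab_frame(n); pickle.dump(f,open(n+'0.pkl','wb'))
    print(n,f['vfov'],f['cx'],f['cy'],np.round(f['R'],3).tolist(),np.round(f['t'],3))
    cv2.imwrite(f'pics/{n}0.png',cv2.resize(f['color'][:,:,::-1],(800,600),interpolation=cv2.INTER_CUBIC))
E
```

```text
{'clock': np.float64(0.0), 'joint_pos': array([-1.215,  0.131,  1.489,  0.   ,  1.523, -0.085]), 'joint_velocities': array([-0.002, -0.   ,  0.001, -0.001,  0.   , -0.001]), 'joint_efforts': array([ 3.0000e-03, -5.5985e+01, -4.9175e+01,  7.7000e-02,  3.6000e-02,
       -0.0000e+00]), 'tool_pos': array([ 0.256, -0.542,  0.237]), 'eef_rot': array([-3.064, -0.686,  0.   ]), 'ft_force': array([-0.143,  0.184,  0.269]), 'moment': array([ 0.019,  0.016, -0.003]), 'finger_gap': np.float64(0.093)}
scene 56.9399115057583 278.59596417303777 204.10604507743383 [[0.888, 0.459, -0.023], [0.245, -0.515, -0.822], [-0.389, 0.724, -0.569]] [-0.49  -0.03   1.069]
side 56.110319362131094 272.69045962367517 212.74175170321325 [[-0.988, -0.155, -0.018], [-0.073, 0.565, -0.822], [0.138, -0.811, -0.569]] [0.522 0.13  0.896]
```

View pics/scene0.png

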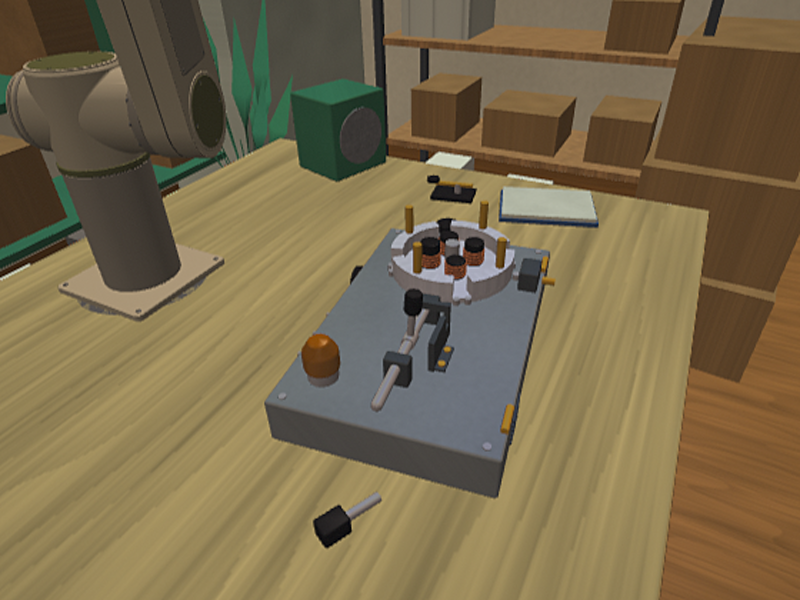

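View pics/side0.png

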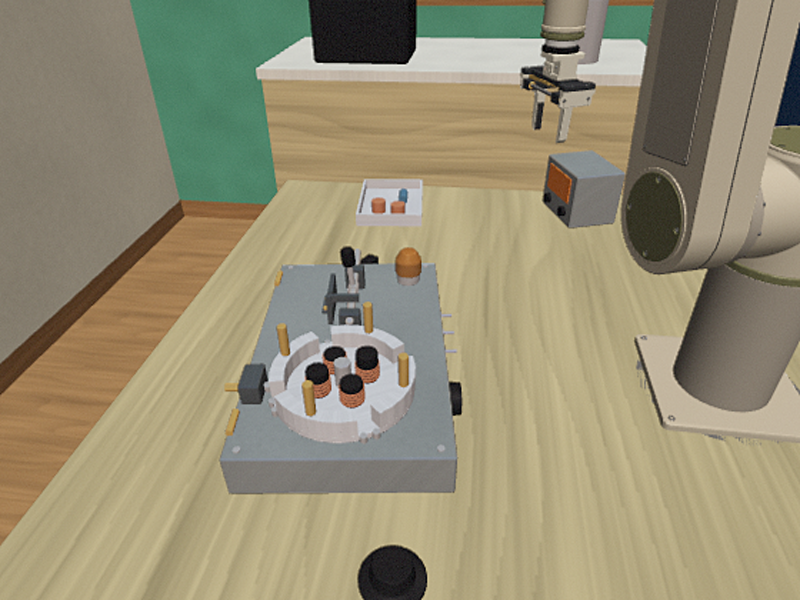

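```bash
cat > h.py <<'E'
import numpy as np, pickle
from scipy.optimize import least_squares
S=1/(800/560)
def proj(f,X):
    c=np.atleast_2d(X)@np.array(f['R']).T+f['t']; F=210/np.tan(np.radians(f['vfov']/2))
    return np.c_[f['cx']+F*c[:,0]/c[:,2], f['cy']+F*c[:,1]/c[:,2]]
def tri(fs,ps):
    return least_squares(lambda X: np.concatenate([(proj(f,X)[0]-p) for f,p in zip(fs,ps)]),[.55,-.1,.15])
def rz(a): return np.array([[np.cos(a),-np.sin(a),0],[np.sin(a),np.cos(a),0],[0,0,1]])
E
python3 - <<'E'
from h import *
a=pickle.load(open('scene0.pkl','rb'));b=pickle.load(open('side0.pkl','rb'))
C=np.array([[-150,-260,70],[150,-260,70],[150,220,70],[-150,220,70]])/1e3
ca=np.array([[268,404],[500,461],[551,250],[392,230]])*S
cb=np.array([[436,265],[284,266],[229,460],[455,460]])*S
# pins ordered with angle base: determined by side view
pb=np.array([[367,304],[403,354],[308,382+0],[282,326]])*S
pa=np.array([[409,206],[484,203],[501,239],[418,244]])*S
def pins(p):
    t=p[3]+np.radians([45,135,225,315])
    return np.c_[.09*np.cos(t),.1+.09*np.sin(t),np.full(4,.164)]
def near(P,Q): # match each
    D=np.linalg.norm(P[:,None]-Q[None],axis=2); return (P-Q[D.argmin(1)]).ravel()
def res(p,full=False):
    W=lambda X:X@rz(p[2]).T+[p[0],p[1],0]
    r=[(proj(a,W(C))-ca).ravel(),(proj(b,W(C))-cb).ravel()]
    if full: r+= [near(proj(a,W(pins(p))),pa),near(proj(b,W(pins(p))),pb)]
    return np.concatenate(r)
r0=least_squares(lambda q:res(np.r_[q,0]),[.55,-.1,0]); print(r0.x,np.abs(r0.fun).max())
best=min((least_squares(lambda p:res(p,True),np.r_[r0.x,t],loss='soft_l1') for t in np.arange(-1.25,-.3,.1)),key=lambda r:r.cost)
p=best.x;print(p,best.cost,np.round(best.fun,1))
inv=lambda X:(X-[p[0],p[1],0])@rz(p[2])
for n,u,v in(('knob',(413,302),(348,257)),('lamp',(321,356),(408,266))):
    r=tri([a,b],[np.array(u)*S,np.array(v)*S]);print(n,r.x,inv(r.x),r.fun)
print((pins(p)@rz(p[2]).T+[p[0],p[1],0]).round(4)); np.save('p.npy',p)
E
```

```text
[0.58075332 0.0671309  0.15255913] 7.366939045342775
[ 0.58183985  0.06682853  0.14388436 -1.15275676] 23.70625775077439 [-5.  -2.4 -0.1  0.5 -0.6 -0.3 -1.1 -2.4 -0.4 -2.1 -1.8 -1.7 -8.8 -0.4
  1.4 -1.   0.4 -0.6 -0.3 -1.2 -0.5 -0.2 -0.8 -0.4 -1.2 -0.3 -1.1  0.9
 -0.2  0.7 -0.4 -0.3]
knob [ 0.60521468 -0.05422876  0.16134809] [ 0.00577508 -0.12315802  0.16134809] [-0.39422206 -0.07511618 -0.50583183  0.131898  ]
lamp [ 0.51471019 -0.1375211   0.10177639] [-0.09573735 -0.19261236  0.10177639] [ 0.00435689  0.00156049  0.00597855 -0.0026627 ]
[[0.6553 0.1458 0.164 ]
 [0.5874 0.2536 0.164 ]
 [0.4797 0.1857 0.164 ]
 [0.5476 0.078  0.164 ]]
```

```bash
python3 - <<'E'
from h import *
import cv2
a=pickle.load(open('scene0.pkl','rb'));b=pickle.load(open('side0.pkl','rb'))
A=cv2.resize(a['color'][140:350,180:400,::-1],None,fx=2.7,fy=2.7,interpolation=cv2.INTER_CUBIC)
B=cv2.resize(b['color'][165:350,150:350,::-1],None,fx=3.2,fy=3.2,interpolation=cv2.INTER_CUBIC)
cv2.imwrite('pics/a1.png',A);cv2.imwrite('pics/b1.png',B);print(A.shape,B.shape)
E
```

```text
(567, 594, 3) (592, 640, 3)
```

View pics/a1.png

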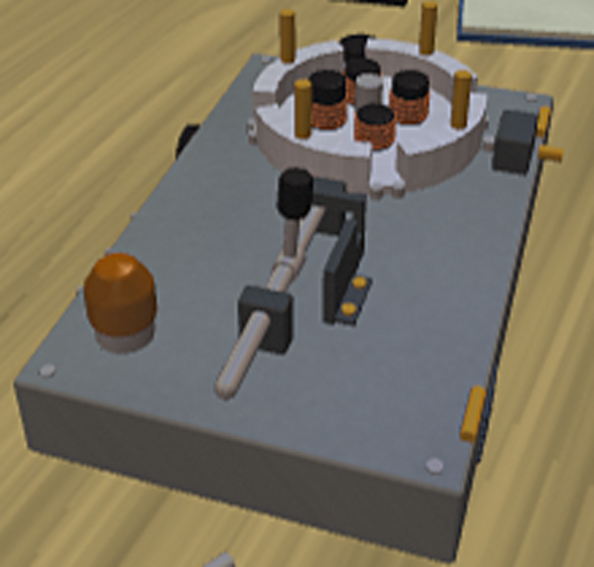

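View pics/b1.png

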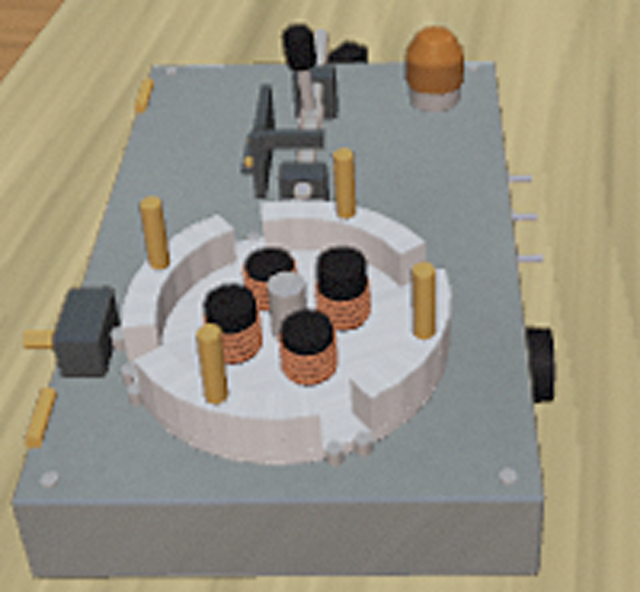

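```bash
cat > fit.py <<'E'
from h import *
a=pickle.load(open('scene0.pkl','rb'));b=pickle.load(open('side0.pkl','rb'))
ua=lambda l:np.array(l)/2.7+[180,140]
ub=lambda l:np.array(l)/3.2+[150,165]
C=np.array([[-150,-260,70],[150,-260,70],[150,220,70],[-150,220,70]])/1e3
ca=ua([[17,382],[463,492],[553,95],[253,55]])
cb=ub([[496,63],[152,65],[15,500],[541,500]])
pb=ub([[344,152],[423,265],[209,328],[151,200],[346,216],[424,335],[215,400],[158,266]])
pa=ua([[288,12],[430,4],[462,74],[303,82],[288,62],[428,52],[460,128],[303,137]])
def pins(th):
    t=th+np.radians([45,135,225,315])
    P=np.c_[.09*np.cos(t),.1+.09*np.sin(t),np.full(4,.164)]
    return np.r_[P,P-[0,0,.05]]
def near(P,Q):
    return np.concatenate([(P[i:i+4]-Q[i:i+4][np.linalg.norm(P[i:i+4,None]-Q[None,i:i+4],axis=2).argmin(1)]).ravel() for i in(0,4)])
def pj(f,X,k):
    F=210/np.tan(np.radians(f['vfov']/2));n=(proj(f,X)-[f['cx'],f['cy']])/F
    r2=(n**2).sum(1,keepdims=True); return n*(1+k*r2)*F+[f['cx'],f['cy']]
def res(p):
    W=lambda X:X@rz(p[2]).T+[p[0],p[1],0]
    P=W(pins(p[3]))
    return np.concatenate([(pj(a,W(C),p[4])-ca).ravel(),(pj(b,W(C),p[5])-cb).ravel(),near(pj(a,P,p[4]),pa),near(pj(b,P,p[5]),pb)])
if __name__=='__main__':
  for name,fix in(('k',1),('nok',0)):
    g=lambda q:res(np.r_[q[:4],fix*q[4:6]])
    r=min((least_squares(g,[.58,.067,.15,t,0,0],loss='soft_l1') for t in np.arange(-1.25,-.3,.1)),key=lambda r:r.cost)
    print(name,r.x.round(4),r.cost);print(g(r.x).round(1).reshape(-1,8))
    if fix:
        p=r.x;np.save('p.npy',p)
        fs=[a,b]
        for n,u,v in(('knobtop',(296,177),(296,30)),('knobbot',(293,212),(303,64)),('stembot',(290,258),(309,118)),('lamp',(120,305),(434,68))):
            t=least_squares(lambda X:np.r_[pj(a,X[None],p[4])[0]-ua(u),pj(b,X[None],p[5])[0]-ub(v)],[.6,-.05,.15])
            print(n,t.x.round(4),((t.x-[p[0],p[1],0])@rz(p[2])).round(4),t.fun.round(1))
        print((pins(p[3])[:4]@rz(p[2]).T+[p[0],p[1],0]).round(4))
E
python3 fit.py
```

```text
k [ 0.5826  0.0678  0.1495  0.4059 -0.0394 -0.1055] 12.6036574310429
[[-2.1 -1.  -0.2 -0.1 -0.1 -0.8 -0.4 -1.7]
 [-1.1 -1.3 -1.1 -0.4 -1.  -0.9  0.5 -1.2]
 [-0.5 -0.5 -0.5 -0.6 -0.4 -0.2 -0.  -0.7]
 [-1.   0.1 -0.2 -0.6 -0.3 -0.7 -1.2 -0.9]
 [-1.1  0.8 -0.6  1.2 -1.   0.3 -0.8  0.5]
 [-0.  -1.2 -0.8 -0.4 -0.6 -0.5  0.2 -0.6]]
knobtop [ 0.6072 -0.0555  0.1756] [ 0.0059 -0.1256  0.1756] [-0.3 -0.1 -0.4  0.1]
knobbot [ 0.6045 -0.0561  0.1463] [ 0.0031 -0.1257  0.1463] [-0.5 -0.1 -0.7  0.2]
stembot [ 0.6004 -0.052   0.1014] [-0.0003 -0.1211  0.1014] [-0.2 -0.  -0.2  0.1]
lamp [ 0.5165 -0.143   0.0977] [-0.0968 -0.1986  0.0977] [-0.3 -0.1 -0.4  0.2]
[[0.5883 0.2543 0.164 ]
 [0.4801 0.1872 0.164 ]
 [0.5472 0.0791 0.164 ]
 [0.6554 0.1462 0.164 ]]
nok [ 0.5824  0.0671  0.1481 -1.1634  0.      0.    ] 14.77017200935713
[[-2.9 -0.7 -0.4  0.9  0.2 -0.7 -0.5 -1.7]
 [-0.8 -1.4 -1.1 -0.7 -3.1  0.7  1.  -0.4]
 [-0.1 -0.7 -0.5 -0.5 -0.7 -0.6 -0.6 -0.1]
 [-1.2 -0.8 -1.1  0.2 -0.4 -0.6 -0.5 -0.5]
 [-1.   0.3 -1.2  0.8 -0.5  1.  -0.9  0.1]
 [-0.  -0.7 -0.2 -1.  -0.6 -0.5 -0.5 -0.7]]
```

servo_tool --rows '[{"offset":[38,-42,2],"rotation":[0,0,0],"hand":45},{"offset":[38,-42,2],"rotation":[0,0,0],"hand":45},{"offset":[38,-42,2],"rotation":[0,0,0],"hand":45},{"offset":[38,-42,2],"rotation":[0,0,0],"hand":45},{"offset":[38,-42,2],"rotation":[0,0,0],"hand":45},{"offset":[38,-42,2],"rotation":[0,0,0],"hand":45},{"offset":[38,-42,2],"rotation":[0,0,0],"hand":45},{"offset":[38,-42,2],"rotation":[0,0,0],"hand":45},{"offset":[38,-42,2],"rotation":[0,0,0],"hand":45},{"offset":[38,-42,2],"rotation":[0,0,0],"hand":45}]' --newtons 6

```text
clock: 1.35
tool_pos: [0.4223, 0.0143, 0.2136]
eef_rot: [-3.062, -0.673, 0.001]
ft_force: [0.7, -0.2, 0.9]
finger_gap: 0.0416
```

```bash
cat > go.py <<'E'
import sys
from h import *
from rig import status
from scipy.spatial.transform import Rotation as Ro
s=status.state();R=Ro.from_rotvec(s['eef_rot']).as_matrix()
print(s['clock'],s['tool_pos'].round(4),'F',s['ft_force'].round(1),'M',s['moment'].round(2),'gap',round(float(s['finger_gap']),4));print(R.round(3).tolist())
p=np.load('p.npy')
Rc=rz(p[2]);c=np.array([p[0],p[1],0]);print('chassis',((s['tool_pos']-c)@Rc).round(4),'q6',s['joint_pos'].round(2))
for arg in sys.argv[1:]:   # w:x,y,z world or c:x,y,z chassis (mm)
    X=np.array(eval(arg[2:]))/1e3
    if arg[0]=='c': X=Rc@X+c
    print(arg,X.round(4),'tool mm',((X-s['tool_pos'])@R*1e3).round(1))
E
python3 go.py w:480,187,205
```

```text
1.35 [0.4223 0.0143 0.2136] F [ 0.7 -0.2  0.9] M [-0.06 -0.02 -0.01] gap 0.0416
[[0.908, 0.419, -0.002], [0.419, -0.908, 0.007], [0.001, -0.007, -1.0]]
chassis [-0.1665 -0.029   0.2136] q6 [-0.09 -0.36  1.98  0.01  1.52  1.04]
w:480,187,205 [0.48  0.187 0.205] tool mm [ 124.8 -132.5    9.6]
```

servo_tool --rows '[{"offset":[41,-44,3],"rotation":[0,0,0],"hand":45},{"offset":[41,-44,3],"rotation":[0,0,0],"hand":45},{"offset":[41,-43,3],"rotation":[0,0,0],"hand":45},{"offset":[0,0,0],"rotation":[0,0,0],"hand":45}]'

```text
clock: 1.85
tool_pos: [0.4789, 0.1944, 0.2035]
eef_rot: [-3.06, -0.681, 0.003]
ft_force: [-0.4, -1.0, -0.0]
finger_gap: 0.0418
```

```bash
python3 go.py w:480,187,160; python3 - <<'E'
from rig import viewer
import cv2
f=viewer.grab_frame('wrist');g=viewer.grab_frame('scene')
cv2.imwrite('pics/w1.png',cv2.hconcat([cv2.resize(f['color'],(400,300)),cv2.resize(g['color'][100:250,200:400],(400,300))])[:,:,::-1])
E
```

```text
1.85 [0.4789 0.1944 0.2035] F [-0.4 -1.  -0. ] M [-0.02 -0.04 -0.02] gap 0.0418
[[0.906, 0.424, -0.004], [0.424, -0.906, 0.006], [-0.001, -0.007, -1.0]]
chassis [-0.0837  0.1406  0.2035] q6 [ 0.28 -0.08  1.76  0.01  1.46  1.41]
w:480,187,160 [0.48  0.187 0.16 ] tool mm [-2.1  7.5 43.4]
```

View pics/w1.png

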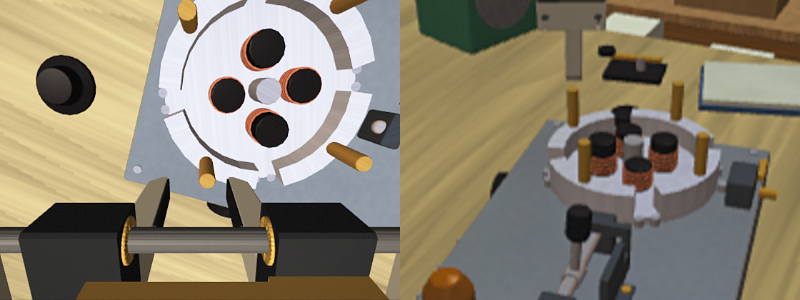

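servo_tool --rows '[{"offset":[-2,7,14],"rotation":[0,0,0],"hand":45},{"offset":[0,0,29],"rotation":[0,0,0],"hand":45},{"offset":[0,0,0],"rotation":[0,0,0],"hand":8},{"offset":[0,0,0],"rotation":[0,0,0],"hand":8},{"offset":[0,0,0],"rotation":[0,0,0],"hand":8},{"offset":[0,0,0],"rotation":[0,0,0],"hand":8}]' --newtons 15

```text
clock: 2.7
tool_pos: [0.4791, 0.1782, 0.1606]
eef_rot: [-3.064, -0.666, 0.003]
ft_force: [1.2, 1.4, -6.6]
finger_gap: 0.0137
```

```bash
python3 go.py w:480,187,160
```

```text
2.7 [0.4791 0.1782 0.1606] F [ 1.2  1.4 -6.6] M [ 0.19 -0.17 -0.  ] gap 0.0137
[[0.91, 0.415, -0.003], [0.415, -0.91, 0.005], [-0.0, -0.006, -1.0]]
chassis [-0.086   0.1245  0.1606] q6 [ 0.25 -0.06  1.83  0.01  1.38  1.39]
w:480,187,160 [0.48  0.187 0.16 ] tool mm [ 4.5 -7.7  0.6]
```

servo_tool --rows '[{"offset":[-4,7,0],"rotation":[0,0,0],"hand":8},{"offset":[-3,7,0],"rotation":[0,0,0],"hand":8},{"offset":[-3,7.5,0],"rotation":[0,0,0],"hand":8},{"offset":[-2,8,0],"rotation":[0,0,0],"hand":8},{"offset":[-1,8,0],"rotation":[0,0,0],"hand":8},{"offset":[0,0,0],"rotation":[0,0,0],"hand":8}]' --newtons 15

```text
clock: 3.45
tool_pos: [0.4806, 0.1357, 0.1606]
eef_rot: [-3.063, -0.668, 0.01]
ft_force: [0.4, -0.3, -4.4]
finger_gap: 0.0134
```

```bash
cat > arc.py <<'E'
from h import *
from rig import status
s=status.state();p=np.load('p.npy')
v=rz(p[2]).T@(s['tool_pos']-[p[0],p[1],0])-[0,.1,0]
print('r',np.hypot(*v[:2]).round(4),'theta',(np.arctan2(-v[1],-v[0])-np.pi/4).round(4))
E
python3 go.py c:-63.6,36.4,160; python3 arc.py
```

```text
3.45 [0.4806 0.1357 0.1606] F [ 0.4 -0.3 -4.4] M [-0.06 -0.01  0.1 ] gap 0.0134
[[0.909, 0.416, -0.008], [0.416, -0.909, 0.005], [-0.005, -0.008, -1.0]]
chassis [-0.0908  0.0823  0.1606] q6 [ 0.17 -0.09  1.85  0.01  1.38  1.31]
c:-63.6,36.4,160 [0.5143 0.0943 0.16  ] tool mm [13.5 51.6  0.1]
r 0.0925 theta -0.593
```

servo_tool --rows '[{"offset":[0,7.5,0],"rotation":[0,0,0],"hand":8},{"offset":[0.5,7.5,0],"rotation":[0,0,0],"hand":8},{"offset":[1.5,7.5,0],"rotation":[0,0,0],"hand":8},{"offset":[2,7.5,0],"rotation":[0,0,0],"hand":8},{"offset":[3,7.5,0],"rotation":[0,0,0],"hand":8},{"offset":[0,0,0],"rotation":[0,0,0],"hand":8}]' --newtons 15

```text
clock: 4.2
tool_pos: [0.5027, 0.1022, 0.1608]
eef_rot: [-3.063, -0.668, 0.014]
ft_force: [-3.0, 0.8, -0.8]
finger_gap: 0.0136
```

```bash
python3 go.py c:-63.6,36.4,160; python3 arc.py
```

```text
4.2 [0.5027 0.1022 0.1608] F [-3.   0.8 -0.8] M [0.13 0.57 0.06] gap 0.0136
[[0.909, 0.416, -0.01], [0.416, -0.909, 0.004], [-0.007, -0.008, -1.0]]
chassis [-0.0739  0.0459  0.1608] q6 [ 0.1  -0.05  1.81  0.01  1.39  1.24]
c:-63.6,36.4,160 [0.5143 0.0943 0.16  ] tool mm [ 7.3 12.   0.6]
r 0.0916 theta -0.1536
```

servo_tool --rows '[{"offset":[2.5,4.5,0],"rotation":[0,0,0],"hand":8},{"offset":[2.5,4.5,0],"rotation":[0,0,0],"hand":8},{"offset":[1,2,0],"rotation":[0,0,0],"hand":8},{"offset":[0,0,0],"rotation":[0,0,0],"hand":8}]' --newtons 15

```text
clock: 4.7
tool_pos: [0.5137, 0.0937, 0.1608]
eef_rot: [-3.065, -0.668, 0.013]
ft_force: [-4.9, 0.7, -0.3]
finger_gap: 0.0135
```

```bash
python3 go.py c:-63.6,36.4,160; python3 arc.py
```

```text
4.7 [0.5137 0.0937 0.1608] F [-4.9  0.7 -0.3] M [0.01 0.76 0.13] gap 0.0135
[[0.909, 0.416, -0.009], [0.416, -0.909, 0.003], [-0.007, -0.007, -1.0]]
chassis [-0.0644  0.0358  0.1608] q6 [ 0.08 -0.02  1.79  0.    1.38  1.22]
c:-63.6,36.4,160 [0.5143 0.0943 0.16  ] tool mm [ 0.9 -0.3  0.8]
r 0.0909 theta -0.0015
```

servo_tool --rows '[{"offset":[0.5,1.5,0],"rotation":[0,0,0],"hand":8},{"offset":[0,0,0],"rotation":[0,0,0],"hand":8}]' --newtons 15

```text
clock: 4.95
tool_pos: [0.5136, 0.0937, 0.1608]
eef_rot: [-3.062, -0.668, 0.016]
ft_force: [-3.2, -1.9, 0.4]
finger_gap: 0.0132
```

```bash
python3 go.py; python3 arc.py
```

```text
4.95 [0.5136 0.0937 0.1608] F [-3.2 -1.9  0.4] M [-0.39  0.47  0.1 ] gap 0.0132
[[0.909, 0.417, -0.012], [0.417, -0.909, 0.005], [-0.009, -0.009, -1.0]]
chassis [-0.0644  0.0358  0.1608] q6 [ 0.08 -0.02  1.79  0.01  1.39  1.22]
r 0.0909 theta -0.0018
```

servo_tool --rows '[{"offset":[0,0,0],"rotation":[0,0,0],"hand":40},{"offset":[0,0,0],"rotation":[0,0,0],"hand":40},{"offset":[0,0,0],"rotation":[0,0,0],"hand":40},{"offset":[0,0,0],"rotation":[0,0,0],"hand":40}]'

```text
clock: 5.45
tool_pos: [0.5156, 0.094, 0.1623]
eef_rot: [-3.063, -0.668, 0.008]
ft_force: [0.1, 0.4, 0.3]
finger_gap: 0.0371
```

```bash
python3 go.py; python3 - <<'E'
from h import *
from rig import viewer
import cv2
f=viewer.grab_frame('scene');g=viewer.grab_frame('side')
pickle.dump(f,open('scene1.pkl','wb'));pickle.dump(g,open('side1.pkl','wb'))
k=dict(fx=4,fy=4,interpolation=cv2.INTER_CUBIC)
cv2.imwrite('pics/t1.png',cv2.hconcat([cv2.resize(f['color'][130:260,275:375],None,**k),cv2.resize(g['color'][205:335,190:290],None,**k)])[:,:,::-1])
E
```

```text
5.45 [0.5156 0.094  0.1623] F [0.1 0.4 0.3] M [ 0.01 -0.01  0.  ] gap 0.0371
[[0.909, 0.417, -0.006], [0.417, -0.909, 0.005], [-0.004, -0.008, -1.0]]
chassis [-0.0624  0.0359  0.1623] q6 [ 0.08 -0.02  1.78  0.01  1.38  1.22]
```

View pics/t1.png

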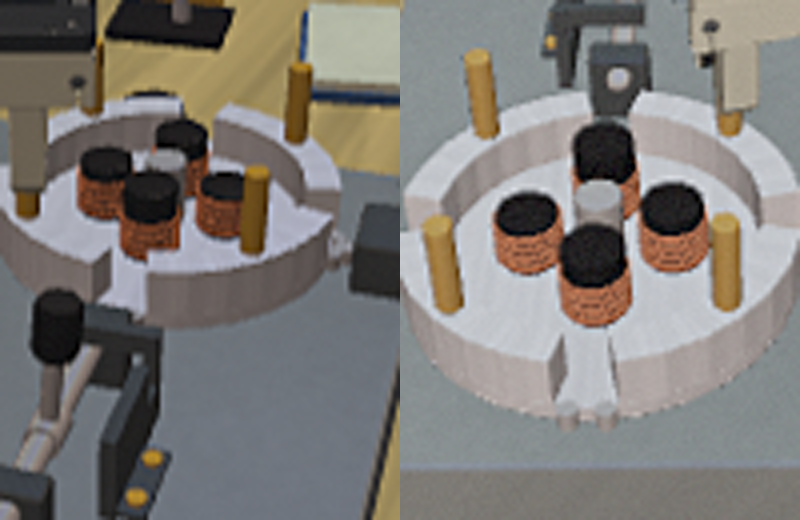

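```bash
python3 - <<'E'
from fit import *
p=np.load('p.npy')
qa=np.array([[300,67],[257,171]])/4+[275,130]; qb=(np.array([[479,55],[438,221],[724,219]])-[400,0])/4+[190,205]
def g(q):
    P=pins(q[0])[:4]@rz(p[2]+0).T+[p[0]+q[1],p[1]+q[2],0]
    return np.r_[(pj(a,P,p[4])[[0,3]]-qa).ravel(),(pj(b,P,p[5])[[3,0,1]]-qb).ravel(),q[1:]*300]
r=least_squares(g,[0,0,0]);print(r.x,r.fun.round(1))
E
python3 go.py c:6,-126,200
```

```text
[-0.00108027 -0.00054542 -0.00125769] [-0.5 -0.5 -0.7 -0.4 -0.8 -0.2 -0.4  0.  -0.2  0.  -0.2 -0.4]
5.55 [0.5155 0.094  0.1623] F [0.4 0.5 0.2] M [ 0.01  0.01 -0.01] gap 0.0374
[[0.909, 0.417, -0.007], [0.417, -0.909, 0.005], [-0.004, -0.008, -1.0]]
chassis [-0.0625  0.0359  0.1623] q6 [ 0.08 -0.02  1.78  0.01  1.38  1.22]
c:6,-126,200 [ 0.6073 -0.0559  0.2   ] tool mm [ 20.9 174.2 -39.2]
```

servo_tool --rows '[{"offset":[0,0,-22],"rotation":[0,0,0],"hand":40},{"offset":[0,0,-26],"rotation":[0,0,0],"hand":60},{"offset":[0,0,0],"rotation":[0,0,8],"hand":60},{"offset":[0,0,0],"rotation":[0,0,8],"hand":60},{"offset":[0,0,0],"rotation":[0,0,0],"hand":60}]'

```text
clock: 6.18
tool_pos: [0.5158, 0.0937, 0.2116]
eef_rot: [-3.128, -0.225, 0.01]
ft_force: [0.3, 0.4, -0.0]
finger_gap: 0.0557
```

```bash
python3 go.py c:6,-126,212;python3 -c "
from h import *
print(rz(np.load('p.npy')[2]).round(3))"
```

```text
6.175 [0.5158 0.0937 0.2116] F [ 0.3  0.4 -0. ] M [ 0.04 -0.01 -0.05] gap 0.0557
[[0.99, 0.143, -0.007], [0.143, -0.99, 0.005], [-0.006, -0.006, -1.0]]
chassis [-0.0622  0.0355  0.2116] q6 [ 0.08 -0.06  1.73  0.01  1.48  1.5 ]
c:6,-126,212 [ 0.6073 -0.0559  0.212 ] tool mm [ 69.1 161.1  -1.8]
[[ 0.989 -0.149  0.   ]
 [ 0.149  0.989  0.   ]
 [ 0.     0.     1.   ]]
```

servo_tool --rows '[{"offset":[18,40,-1],"rotation":[0,0,0],"hand":60},{"offset":[18,40,0],"rotation":[0,0,0],"hand":60},{"offset":[18,40,0],"rotation":[0,0,0],"hand":60},{"offset":[15,36,0],"rotation":[0,0,0],"hand":60},{"offset":[0,0,0],"rotation":[0,0,0],"hand":60},{"offset":[0,0,0],"rotation":[0,0,0],"hand":60}]'

```text
clock: 6.92
tool_pos: [0.6093, -0.0535, 0.2097]
eef_rot: [-3.123, -0.261, 0.012]
ft_force: [0.6, -0.3, 0.7]
finger_gap: 0.0556
```

```bash
python3 go.py c:6,-126,170; python3 - <<'E'
from rig import viewer
import cv2
f=viewer.grab_frame('side');g=viewer.grab_frame('scene')
cv2.imwrite('pics/k1.png',cv2.hconcat([cv2.resize(f['color'][130:250,190:350],(400,300)),cv2.resize(g['color'][130:280,200:400],(400,300))])[:,:,::-1])
E
```

```text
6.925 [ 0.6093 -0.0535  0.2097] F [ 0.6 -0.3  0.7] M [0.03 0.03 0.05] gap 0.0556
[[0.986, 0.166, -0.008], [0.166, -0.986, 0.007], [-0.007, -0.008, -1.0]]
chassis [ 0.0083 -0.1239  0.2097] q6 [-0.17  0.18  1.48  0.01  1.49  1.23]
c:6,-126,170 [ 0.6073 -0.0559  0.17  ] tool mm [-2.   2.4 39.7]
```

View pics/k1.png

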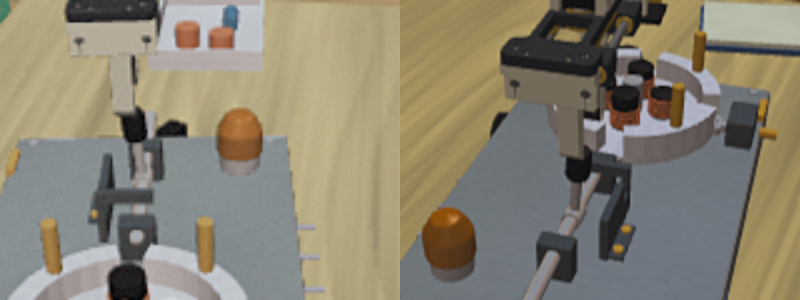

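servo_tool --rows '[{"offset":[-2,2,20],"rotation":[0,0,0],"hand":60},{"offset":[0,0,19],"rotation":[0,0,0],"hand":60},{"offset":[0,0,0],"rotation":[0,0,0],"hand":18},{"offset":[0,0,0],"rotation":[0,0,0],"hand":18},{"offset":[0,0,0],"rotation":[0,0,0],"hand":18},{"offset":[0,0,0],"rotation":[0,0,0],"hand":18}]' --newtons 30

```text
clock: 7.78
tool_pos: [0.6058, -0.0531, 0.1675]
eef_rot: [-3.123, -0.267, 0.014]
ft_force: [0.7, -1.7, -2.7]
finger_gap: 0.0231
```

```bash
python3 go.py
```

```text
7.775 [ 0.6058 -0.0531  0.1675] F [ 0.7 -1.7 -2.7] M [-0.34 -0.07 -0.01] gap 0.0231
[[0.985, 0.17, -0.009], [0.17, -0.985, 0.006], [-0.008, -0.008, -1.0]]
chassis [ 0.0049 -0.123   0.1675] q6 [-0.17  0.2   1.54  0.    1.41  1.23]
```

servo_tool --rows '[{"offset":[0,-6,0],"rotation":[0,0,0],"hand":18},{"offset":[0,-6,0],"rotation":[0,0,0],"hand":18},{"offset":[0.3,-6,0],"rotation":[0,0,0],"hand":18},{"offset":[0.3,-6,0],"rotation":[0,0,0],"hand":18},{"offset":[0,0,0],"rotation":[0,0,0],"hand":18}]'

```text
clock: 8.4
tool_pos: [0.602, -0.0281, 0.1675]
eef_rot: [-3.124, -0.266, 0.014]
ft_force: [0.2, 0.1, -2.7]
finger_gap: 0.0236
```

```bash
python3 go.py
```

```text
8.4 [ 0.602  -0.0281  0.1675] F [ 0.2  0.1 -2.7] M [-0.07 -0.07  0.08] gap 0.0236
[[0.986, 0.169, -0.01], [0.169, -0.986, 0.006], [-0.008, -0.007, -1.0]]
chassis [ 0.0048 -0.0977  0.1675] q6 [-0.13  0.19  1.55  0.    1.41  1.27]
```

servo_tool --rows '[{"offset":[0.1,-4,0],"rotation":[0,0,0],"hand":18},{"offset":[0.1,-4,0],"rotation":[0,0,0],"hand":18},{"offset":[0.1,-3,0],"rotation":[0,0,0],"hand":18},{"offset":[0,-3,0],"rotation":[0,0,0],"hand":18}]'

```text
clock: 8.9
tool_pos: [0.5999, -0.0137, 0.1675]
eef_rot: [-3.124, -0.266, 0.014]
ft_force: [0.2, -2.6, -3.0]
finger_gap: 0.0233
```

```bash
python3 go.py
```

```text
8.9 [ 0.5999 -0.0137  0.1675] F [ 0.2 -2.6 -3. ] M [-0.38 -0.17  0.01] gap 0.0233
[[0.986, 0.169, -0.009], [0.169, -0.986, 0.005], [-0.008, -0.007, -1.0]]
chassis [ 0.0049 -0.0832  0.1675] q6 [-0.11  0.18  1.56  0.    1.41  1.29]
```

servo_tool --rows '[{"offset":[0,-2.5,0],"rotation":[0,0,0],"hand":18},{"offset":[0,-2.5,0],"rotation":[0,0,0],"hand":18}]'

```text
clock: 9.15
tool_pos: [0.599, -0.0084, 0.1675]
eef_rot: [-3.124, -0.266, 0.014]
ft_force: [1.5, -2.7, -3.0]
finger_gap: 0.0233
```

servo_tool --rows '[{"offset":[0,-2.5,0],"rotation":[0,0,0],"hand":18},{"offset":[0,-2.5,0],"rotation":[0,0,0],"hand":18}]'

```text
clock: 9.4
tool_pos: [0.5987, -0.0061, 0.1676]
eef_rot: [-3.13, -0.265, 0.012]
ft_force: [4.0, -16.7, -7.2]
finger_gap: 0.0231
```

servo_tool --rows '[{"offset":[0,0.5,0],"rotation":[0,0,0],"hand":18},{"offset":[0,0,0],"rotation":[0,0,0],"hand":18}]' --newtons 18

```text
clock: 9.65
tool_pos: [0.5987, -0.0066, 0.1675]
eef_rot: [-3.129, -0.264, 0.012]
ft_force: [0.7, -2.8, -4.1]
finger_gap: 0.0233
```

```bash
python3 go.py
```

```text
9.65 [ 0.5987 -0.0066  0.1675] F [ 0.7 -2.8 -4.1] M [-0.19 -0.17  0.09] gap 0.0233
[[0.986, 0.168, -0.008], [0.168, -0.986, 0.0], [-0.008, -0.002, -1.0]]
chassis [ 0.0048 -0.076   0.1675] q6 [-0.1   0.18  1.57 -0.    1.41  1.31]
```

servo_tool --rows '[{"offset":[9,0.2,1.6],"rotation":[0,0,0],"hand":18},{"offset":[8.6,0.2,2.9],"rotation":[0,0,0],"hand":18},{"offset":[8,0.2,4],"rotation":[0,0,0],"hand":18},{"offset":[7.4,0.2,5.2],"rotation":[0,0,0],"hand":18}]'

```text
clock: 10.15
tool_pos: [0.6333, -0.0014, 0.1546]
eef_rot: [-3.13, -0.264, 0.012]
ft_force: [-2.2, -2.6, 2.0]
finger_gap: 0.0233
```

```bash
python3 go.py
```

```text
10.15 [ 0.6333 -0.0014  0.1546] F [-2.2 -2.6  2. ] M [-0.37  0.53 -0.  ] gap 0.0233
[[0.986, 0.168, -0.008], [0.168, -0.986, 0.0], [-0.007, -0.001, -1.0]]
chassis [ 0.0398 -0.076   0.1546] q6 [-0.08  0.28  1.48 -0.    1.4   1.32]
```

servo_tool --rows '[{"offset":[6.6,0.2,6.3],"rotation":[0,0,0],"hand":18},{"offset":[5.6,0.1,7.2],"rotation":[0,0,0],"hand":18},{"offset":[4.5,0.1,7.9],"rotation":[0,0,0],"hand":18}]'

```text
clock: 10.52
tool_pos: [0.6526, 0.0014, 0.1325]
eef_rot: [-3.13, -0.265, 0.007]
ft_force: [0.3, -2.4, 3.3]
finger_gap: 0.0235
```

```bash
python3 go.py
```

```text
10.525 [0.6526 0.0014 0.1325] F [ 0.3 -2.4  3.3] M [-0.28  0.23 -0.06] gap 0.0235
[[0.986, 0.168, -0.004], [0.168, -0.986, 0.0], [-0.004, -0.001, -1.0]]
chassis [ 0.0593 -0.0761  0.1325] q6 [-0.08  0.34  1.44 -0.    1.37  1.33]
```

servo_tool --rows '[{"offset":[3,0.1,8.5],"rotation":[0,0,0],"hand":18},{"offset":[1.5,0,9],"rotation":[0,0,0],"hand":18},{"offset":[0.5,0,8],"rotation":[0,0,0],"hand":18},{"offset":[0,0,2],"rotation":[0,0,0],"hand":18}]'

```text
clock: 11.02
tool_pos: [0.66, 0.0025, 0.1034]
eef_rot: [-3.13, -0.265, -0.001]
ft_force: [3.1, -1.2, 2.6]
finger_gap: 0.0233
```

```bash
python3 go.py
```

```text
11.025 [0.66   0.0025 0.1034] F [ 3.1 -1.2  2.6] M [-0.22 -0.42 -0.07] gap 0.0233
[[0.986, 0.168, 0.001], [0.168, -0.986, 0.001], [0.001, -0.0, -1.0]]
chassis [ 0.0668 -0.0761  0.1034] q6 [-0.07  0.38  1.44  0.    1.32  1.33]
```

servo_tool --rows '[{"offset":[0,0,2],"rotation":[0,0,0],"hand":18},{"offset":[0,0,2],"rotation":[0,0,0],"hand":18}]'

```text
clock: 11.28
tool_pos: [0.66, 0.0025, 0.0989]
eef_rot: [-3.13, -0.265, -0.001]
ft_force: [3.1, -1.4, 2.3]
finger_gap: 0.0233
```

```bash
python3 go.py;  python3 - <<'E'
from rig import viewer
import cv2
f=viewer.grab_frame('side');g=viewer.grab_frame('scene')
cv2.imwrite('pics/k2.png',cv2.hconcat([cv2.resize(f['color'][150:270,170:330],(400,300)),cv2.resize(g['color'][150:270,240:400],(400,300))])[:,:,::-1])
E
```

```text
11.275 [0.66   0.0025 0.0989] F [ 3.1 -1.4  2.3] M [-0.21 -0.48 -0.01] gap 0.0233
[[0.986, 0.168, 0.001], [0.168, -0.986, 0.001], [0.001, -0.0, -1.0]]
chassis [ 0.0667 -0.0761  0.0989] q6 [-0.07  0.39  1.45  0.    1.31  1.33]
```

View pics/k2.png

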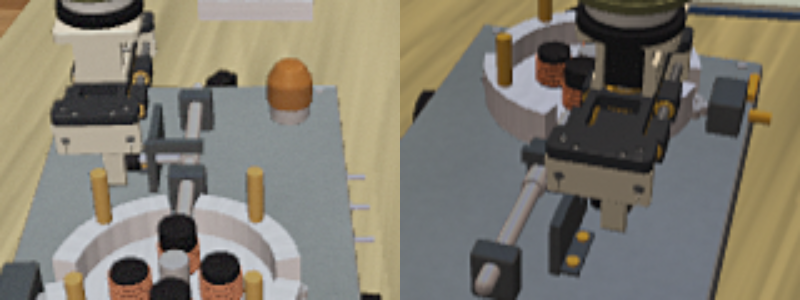

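servo_tool --rows '[{"offset":[0,0,0],"rotation":[0,0,0],"hand":55},{"offset":[0,0,0],"rotation":[0,0,0],"hand":55},{"offset":[0,0,0],"rotation":[0,0,0],"hand":55},{"offset":[0,0,-20],"rotation":[0,0,0],"hand":55},{"offset":[-1,0,-32],"rotation":[0,0,0],"hand":55},{"offset":[0,0,0],"rotation":[0,0,0],"hand":0},{"offset":[0,0,0],"rotation":[0,0,0],"hand":0},{"offset":[0,0,0],"rotation":[0,0,0],"hand":0},{"offset":[0,0,0],"rotation":[0,0,0],"hand":0},{"offset":[0,0,0],"rotation":[0,0,0],"hand":0}]'

```text
clock: 12.62
tool_pos: [0.6552, 0.0033, 0.1505]
eef_rot: [-3.127, -0.265, 0.013]
ft_force: [0.0, 0.0, -0.2]
finger_gap: 0.0057
```

```bash
python3 go.py c:64,-76,135
```

```text
12.625 [0.6552 0.0033 0.1505] F [ 0.   0.  -0.2] M [ 0.03 -0.02  0.04] gap 0.0057
[[0.986, 0.169, -0.009], [0.169, -0.986, 0.002], [-0.008, -0.004, -1.0]]
chassis [ 0.0621 -0.0746  0.1505] q6 [-0.07  0.34  1.41  0.    1.4   1.33]
c:64,-76,135 [0.6572 0.0022 0.135 ] tool mm [ 2.   1.5 15.4]
```

servo_tool --rows '[{"offset":[3,1.5,8],"rotation":[0,0,0],"hand":0},{"offset":[0,0,5],"rotation":[0,0,0],"hand":0},{"offset":[0,0,3],"rotation":[0,0,0],"hand":0}]'

```text
clock: 13.0
tool_pos: [0.658, 0.0023, 0.1323]
eef_rot: [-3.127, -0.265, 0.015]
ft_force: [-0.1, 0.6, -1.0]
finger_gap: 0.0003
```

servo_tool --rows '[{"offset":[0,0,2],"rotation":[0,0,0],"hand":0},{"offset":[0,0,2],"rotation":[0,0,0],"hand":0}]'

```text
clock: 13.25
tool_pos: [0.6581, 0.0023, 0.1289]
eef_rot: [-3.127, -0.265, 0.015]
ft_force: [-6.3, 0.2, 14.6]
finger_gap: 0.0004
```

```bash
python3 go.py c:64,-76,131
```

```text
13.25 [0.6581 0.0023 0.1289] F [-6.3  0.2 14.6] M [ 0.06  1.13 -0.01] gap 0.0004
[[0.986, 0.169, -0.01], [0.169, -0.986, 0.002], [-0.009, -0.004, -1.0]]
chassis [ 0.0648 -0.076   0.1289] q6 [-0.08  0.36  1.42  0.    1.37  1.33]
c:64,-76,131 [0.6572 0.0022 0.131 ] tool mm [-0.9 -0.1 -2.1]
```

servo_tool --rows '[{"offset":[0,0,-20],"rotation":[0,0,0],"hand":0},{"offset":[0,0,-50],"rotation":[0,0,0],"hand":0},{"offset":[-20,40,-50],"rotation":[0,0,0],"hand":0},{"offset":[-40,40,-20],"rotation":[0,0,0],"hand":0},{"offset":[-50,30,-10],"rotation":[0,0,0],"hand":0},{"offset":[-50,30,0],"rotation":[0,0,0],"hand":0},{"offset":[0,0,0],"rotation":[0,0,0],"hand":0},{"offset":[0,0,0],"rotation":[0,0,0],"hand":0}]'

```text
clock: 14.25
tool_pos: [0.5246, -0.1655, 0.2927]
eef_rot: [3.126, 0.267, 0.003]
ft_force: [0.4, 0.2, 0.4]
finger_gap: 0.0005
```

```bash
python3 go.py;  python3 - <<'E'
from rig import viewer
import cv2
f=viewer.grab_frame('side');g=viewer.grab_frame('scene')
cv2.imwrite('pics/k3.png',cv2.hconcat([cv2.resize(f['color'][170:320,180:320],(400,428)),cv2.resize(g['color'][150:290,260:391],(400,428))])[:,:,::-1])
E
```

```text
14.25 [ 0.5246 -0.1655  0.2927] F [0.4 0.2 0.4] M [-0.01 -0.01 -0.01] gap 0.0005
[[0.985, 0.17, 0.002], [0.17, -0.985, -0.004], [0.001, 0.004, -1.0]]
chassis [-0.0922 -0.2221  0.2927] q6 [-0.4  -0.02  1.55 -0.    1.61  1.  ]
```

View pics/k3.png

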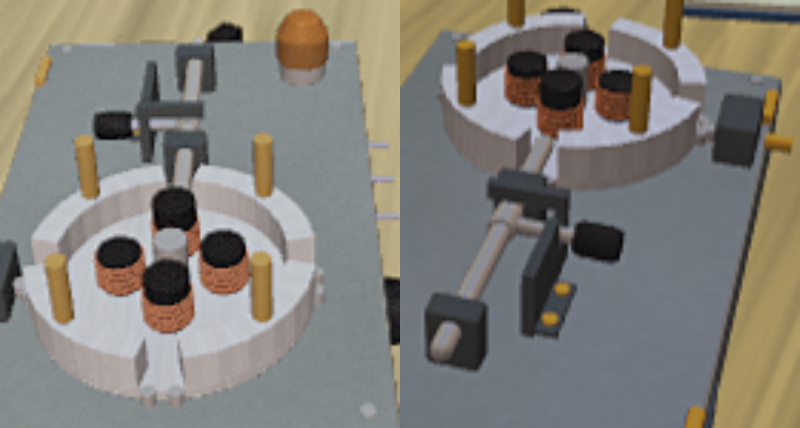

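The pictures show the bolt's tip in the turret slot at right (545,150). The handle lies flat through the gate, with the knob at (597,242). The lamp hasn't moved.

```bash
python3 -c "
from rig import order
print(order.close_job())"
```

```text
the job is handed in; nothing more can be done
None
```

The turret is at its click stop, the bolt is home in its slot and the handle lies flat in the notch. I handed the job in at about 14.4 s; it reports no verdict.

- **Turret:** I gripped a push pin and carried it round about 67°. After letting go, the pins in both cameras put the turret at about 0.00 rad.
- **Bolt:** I gripped the knob and slid it about 47 mm. The force then rose to about 17 N, which I took as the end stop.
- **Handle:** Turning it with the knob gripped, the last few millimetres never showed a clear stop, possibly because the grip was slipping. I let go and pressed the knob down from above until it met about 15 N with its top at 110 mm. That fits a flat handle at about 1.6 rad.
- **Last pictures:** They show the bolt's tip in the slot, the handle flat through the gate and the lamp in place, with the arm clear and reading almost no force. The dial and plug were hardly in view in that last crop and I didn't re-measure them, but the arm never went low near either.
- **Calibration:** The corners in the pictures disagreed with the plain camera model by up to about 9 pixels in my first fit. I allowed for lens distortion, which brought this down to about 2 pixels.

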